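# Square a carton in the taping jig and lock its guide

### The arm

A 6-joint arm with a two-finger parallel gripper is mounted at the origin on the work surface. World frame = base frame: x ahead of the robot, y to its left, z up, the work surface at z = 0. Lengths are in m, angles in rad, forces in N, time in s.
With the tool pointing down it reaches from about 0.275 to 0.725 m from the base axis. Payload 5.6 kg.
Tool frame: the origin (TCP) lies on the mounting face of the last link; the fingertips stand tips_ahead ahead of it and the grasp point (between the pads) lies 155 mm ahead of it (tips_ahead is the distance from the TCP to the fingertips, in m); z points along the fingers, y is the line along which they close (so a half turn about z gives the same grasp; the last joint's range is limited). The gripper opens to 85 mm and grips with 20 to 120 N. Pads are 22 mm wide; open, the fingers measure 114 mm over their backs; the gripper's body (76 mm by 85 mm) begins 54 mm behind the grasp point. The pads swing forward as they close: fully open they stand 13 mm farther back than shut.
Start: joints at [-1.011, 0.255, 0.108, 0, -1.424, -0.285], TCP at [0.149, -0.529, 0.405] pointing down, gripper open.
Joint ranges: [-2.95, 2.95], [-1.21, 1.97], [-1.09, 1.5], [-2.87, 1.71], [-2.94, -0.07], [-3.05, 3.05]. Speed limits (rad/s): [2.57, 2.57, 3.14, 3.14, 3.14, 3.14].

### API

Orientations are given as a unit quaternion [x, y, z, w].
In Python, from bench import * gives the robot as it stands.
- The arm moves only by the tool apply_moves, never from a script. Its argument "series" is a list of rows, each an object with "delta_rot": the turn, a rotation vector about the tool's x, y, z scaled (see below), a list of three; "linear": the shift along the tool's x, y, z scaled (see below), a list of three; "hand": the closure, from -1 (fully open) to 1 (shut). In form: [{"delta_rot": [wx, wy, wz], "linear": [tx, ty, tz], "hand": hand}, ...]. A call has 1 to 20 rows; each row shifts and turns the commanded pose from where the row before left it, along the tool's axes as they then stand; what a row does not reach is not made up. The controller multiplies each number of a shift by 0.025 m and each number of a turn by pi rad. A row lasts 1/12 s, in which the tool goes at most 41.7 mm and 7.16 degrees, less where a joint would pass 70% of its speed; a pose out of reach is approached as far as the arm can. A call with a number of a shift or a turn outside -1 to 1 is refused whole. A call with a gripper value outside its range is refused whole. The fingers move at their own pace and stop on an object; the grip force is fixed at half the most. Time passes only in rows, so rows that do not move let the fingers close. It gives the time, the measured TCP pose, the force, the opening and the grip force at its end, in the units of the state.
- get_state(): the state, without advancing time (a new reading comes with each control period).
- read_camera(name): name is "side" or "top"; returns (picture, depth): 480x640x3 uint8, red, green, blue; 480x640 float32, m along the optical axis (not along the pixel's ray), 0 where there is no reading.
- get_calibration(name): a dict with "fx", "fy", "cx", "cy" (pixels), "dist" ([k1, k2, p1, p2, k3] as OpenCV has them; the pictures are not rectified), "rvec" (rotation vector, rad) and "tvec" (3), from world to camera coordinates, as OpenCV has them. Camera axes: x right, y down, z forward; pixel columns grow to the right and rows downward; lengths in m; the calibration is good to about 2 mm. A picture is of the moment at which its call begins. get_calibration takes no time and is no camera call.
- job_done(): hands the job in; it is judged then, once.
The state is a dict: "clock": time; "qpos": joint angles; "dq": joint speeds; "joint_torque": joint torques, N m; "tcp_pos": TCP position; "orientation": TCP orientation; "wrist_force": force on the tool from outside, world axes, zero at the start; "wrist_torque": the same for the moment, N m; "gripper_width": opening from 0.0 (shut) to 1.0 (fully open); "grip_force": force on a finger pad.
Only numpy, scipy, OpenCV 4.12 (cv2) and the standard library are available. Lean on these libraries where they do the work, as an engineer would, in place of code of your own. Each camera call takes 0.05 s, during which the arm holds its last target. There are 200 camera calls.

### The job

The carton lying askew in the squaring jig has to be held for taping. Flip the jig's cam lever up to upright to free the sliding guide, slide the guide so that it pushes the carton square and snug against the fixed stop, without crushing the carton, then flip the lever fully down again so the guide stays locked there. Leave the spare carton beside the jig and the tape roll where they are.

Things in the scene. Friction and masses are not known exactly. Their poses are not given: they have to be found in the camera images.
- jig: Aluminium carton squaring jig, fixed to the bench, yaw within 0.25. Origin: on the bench under the middle of its front rail (x -20 to +20 mm, y -220 to +200, 30 high). Its x points from the rail into the jig, y along the rail to the fixed stop, an upright plate 70 high, x -20 to +260. Cartons lie on the bare bench between stop and guide.
- stop_face (a point): Point on the fixed stop's inner face (which faces the jig's -y), 35 mm above the bench, at jig x +130, y +150; axes as the jig's. The stop is 12 mm thick.
- guide: Sliding guide: upright aluminium plate parallel to the stop, 12 mm thick, jig x +20 to +270, top 70 mm high; slides 240 mm along jig y with 2 N friction when free. Origin: on its inner face (facing +y), bench level, jig x 0; axes as the jig's. Opening = y distance origin to stop_face. Move it by its plate or by the raised lever. A steel fork on it, top 65 high, carries the lever.
- lever (a joint): Cam lever angle, rad. 0: fully down, level, pointing to the jig's -x, guide locked. It hinges about the jig's y; the tip rises as the angle grows; end stop at 1.45, nearly upright, guide free. Down, the cam holds the guide against some 20 N. It bites below about 0.5 and is stiffer there (under 15 N at the handle); elsewhere light friction holds the lever where it is left.
- lever_pivot (a point): On the lever's hinge axis, middle of its width, 49 mm above the bench, at jig x 0, 30 mm to the -y side of the guide's origin. Axes turn with the lever.
- lever_grip (a point): Mid-thickness of the lever's black bar, 95 mm from the pivot along it and 2 mm above the pivot when down, 25 mm from the tip. Bar 16 mm wide (along jig y), 12 mm thick. With the lever down this point is 51 mm above the bench, free beneath and on both sides. Can be pinched across its width from above and led round the arc.
- carton_narrow: Closed brown carton, 150 mm long (its x), 90 wide (its y), 75 high, about 0.35 kg, loose. Origin: centre of underside. Of the two cartons one lies in the jig between guide and stop, turned up to 0.25 rad, its x roughly along jig x; the other is the spare, on the bench beyond the stop (jig y above +200). Which is which varies.
- carton_wide: Closed brown carton 150 mm long (its x) by 130 mm wide (its y), 60 mm high, about 0.35 kg, otherwise as carton_narrow.
- tape_roll: Loose tape roll, lying flat, 100 mm across, 48 mm high; origin: centre of its underside. Stands clear of the jig on its -y side; leave it alone.
There are look-alikes about, which are no part of the job. What is shaped like the carton_narrow but blue or red is not meant. Leave any black or purple look-alike of the carton_wide alone.

How it is judged:
On the way, in this order (a step that is already met when the one before it is completed fails the run):
1. the lever is flipped up (above 1.0 rad) and the guide is free (value of joint lever above 1 rad), for 0.2 s.
2. with the lever still up (above 0.6 rad), the guide has pushed the carton square and snug against the stop (value of joint lever above 0.6 rad and ((y of carton_narrow in the frame of stop_face between -0.049 and 0 m and y of guide in the frame of stop_face above -0.095 m and angle between the y axis of carton_narrow and the y axis of jig, either way round below 0.04 rad and angle between carton_narrow's own z axis and vertical below 0.05 rad and x of carton_narrow in the frame of stop_face between -0.08 and 0.08 m) or (y of carton_wide in the frame of stop_face between -0.069 and 0 m and y of guide in the frame of stop_face above -0.135 m and angle between the y axis of carton_wide and the y axis of jig, either way round below 0.04 rad and angle between carton_wide's own z axis and vertical below 0.05 rad and x of carton_wide in the frame of stop_face between -0.08 and 0.08 m))), for 0.2 s.
At the end, for the whole second after the job is handed in: Lever below 0.2 rad; the jig's carton flat between guide and stop, square within 0.04 rad, its side within 4 mm of the stop, its centre within 80 mm of stop_face along the jig; opening at most 5 mm over that carton's width; all at rest (value of joint lever below 0.2 rad and ((y of carton_narrow in the frame of stop_face between -0.049 and 0 m and y of guide in the frame of stop_face above -0.095 m and angle between the y axis of carton_narrow and the y axis of jig, either way round below 0.04 rad and angle between carton_narrow's own z axis and vertical below 0.05 rad and x of carton_narrow in the frame of stop_face between -0.08 and 0.08 m) or (y of carton_wide in the frame of stop_face between -0.069 and 0 m and y of guide in the frame of stop_face above -0.135 m and angle between the y axis of carton_wide and the y axis of jig, either way round below 0.04 rad and angle between carton_wide's own z axis and vertical below 0.05 rad and x of carton_wide in the frame of stop_face between -0.08 and 0.08 m)) and linear speed of each of guide, carton_narrow, carton_wide below 0.01 m/s); the robot touches nothing.
It fails at once if the spare carton beyond the stop moved by more than 20 mm ((y of carton_narrow in the frame of stop_face above 0 m and distance of carton_narrow from where it was at the start of the episode above 0.02 m) or (y of carton_wide in the frame of stop_face above 0 m and distance of carton_wide from where it was at the start of the episode above 0.02 m)).
It fails at once if the tape roll moved by more than 20 mm (distance of tape_roll from where it was at the start of the episode above 0.02 m).
It fails at once if a carton crushed: more than 60 N between guide and carton (contact force between guide and carton_narrow above 60 N or contact force between guide and carton_wide above 60 N).
It also fails if it takes over 54 s, if anything falls off the work surface, if the arm or the gripper's body presses on something with over 40 N, if the wrist force passes 120 N, or if a joint passes its speed limit or range.

## Working session

There is one attempt and no reset: what is moved stays moved. The work goes in short steps, Python scripts to look and compute and a tool call to move; the robot and the scene stay as the last step left them, time stands still between calls to the robot, and variables do not carry over. Pictures are saved under pics/ and viewed, at most 10 in all, crops included, and the job is handed in when it is done.

Besides the shell and the picture viewer there is one more tool, called after "Request:" in YAML: its name, and indented under it one key for each argument. apply_moves: Moves the arm, as the interface text tells. Shifts and turns lie within -1 to 1; 1 stands for 0.025 m of shift or pi rad of turn. Its arguments: {"type":"object","properties":{"series":{"type":"array","items":{"type":"object","properties":{"delta_rot":{"type":"array","items":{"type":"number","minimum":-1,"maximum":1}},"linear":{"type":"array","items":{"type":"number","minimum":-1,"maximum":1}},"hand":{"type":"number"}}}}},"required":["series"]}

```bash
mkdir -p pics; cat > h.py <<'E'
from bench import *
import numpy as np, cv2
from scipy.spatial.transform import Rotation as R
def cloud(name):
    im,d=read_camera(name); c=get_calibration(name)
    K=np.array([[c['fx'],0,c['cx']],[0,c['fy'],c['cy']],[0,0,1]]); 
    v,u=np.mgrid[0:480,0:640]
    p=cv2.undistortPoints(np.stack([u,v],-1).reshape(-1,1,2).astype(np.float64),K,np.array(c['dist'],float)).reshape(480,640,2)
    P=np.dstack([p*d[...,None],d])
    Rm=cv2.Rodrigues(np.array(c['rvec'],float))[0]
    W=(P-np.array(c['tvec']).reshape(3))@Rm
    W[d==0]=np.nan
    return im,W
E
python3 - <<'E'
from h import *
s=get_state(); print(s)
for n in('top','side'):
    im,W=cloud(n); cv2.imwrite(f'pics/{n}0.png',im[...,::-1]); np.savez(f'{n}0.npz',im=im,W=W)
    print(n,np.nanmin(W,(0,1)),np.nanmax(W,(0,1)))
E
```

```text
{'clock': 0.0, 'qpos': array([-1.01140475e+00,  2.55760571e-01,  1.06984093e-01, -4.74776047e-04,
       -1.42391141e+00, -2.84595327e-01]), 'dq': array([ 5.36549695e-04, -7.10049129e-04,  5.87470090e-05, -1.11384077e-03,
       -3.21637543e-04, -6.09608255e-04]), 'joint_torque': array([ 3.25610574e-05, -3.86631954e+01,  2.37940103e+01,  5.36505595e+00,
       -6.17081081e-03, -3.75522222e-05]), 'tcp_pos': array([ 0.14926093, -0.52918261,  0.40378022]), 'orientation': array([-1.36931528e-01,  9.90580036e-01,  9.58981661e-04, -1.73172421e-04]), 'wrist_force': array([ 0.22828051,  0.43532532, -0.1211505 ]), 'wrist_torque': array([0.01666635, 0.00314581, 0.01650543]), 'grip_force': 0.0, 'gripper_width': 0.9963349564080755}
top [-0.01539517 -1.39048977 -0.76827524] [1.73853784 1.42869816 0.60148965]
side [-1.17799021 -0.70650481 -0.78315762] [2.16664131 2.54339336 0.71082066]
```

View pics/top0.png

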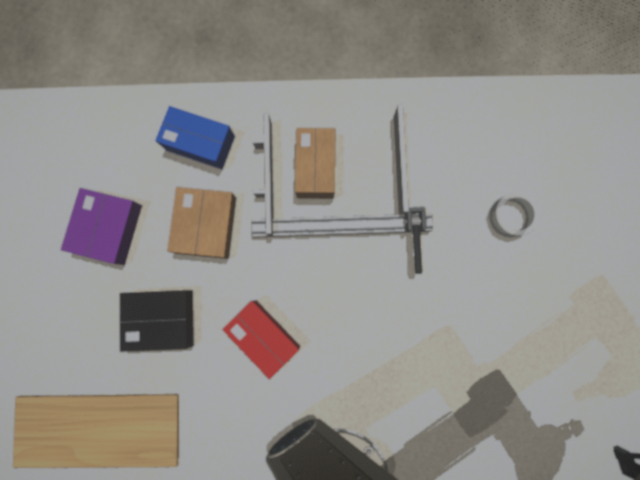

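View pics/side0.png

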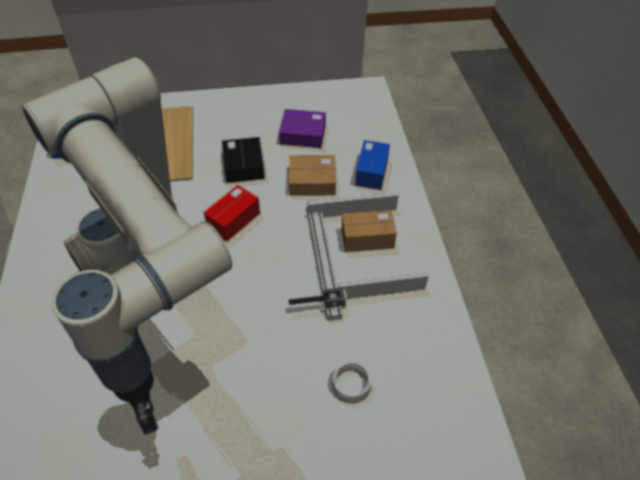

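Top view (image up is +x, left is +y): the narrow carton (315,162) is in the jig, between the stop (268,175) and the guide (403,160). The lever runs from (417,215) to (418,272), pointing at -x. The wide spare is at (201,222) and the tape roll at (511,217).

```bash
python3 - <<'E'
from h import *
z=np.load('top0.npz'); W=z['W'];im=z['im']
def reg(r0,r1,c0,c1,zl,zh):
    P=W[r0:r1,c0:c1].reshape(-1,3); return P[(P[:,2]>zl)&(P[:,2]<zh)]
def show(n,P):
    b=cv2.minAreaRect(P[:,:2].astype(np.float32)); print(n,len(P),P.mean(0).round(4),'rect',np.round(b[0],4),np.round(b[1],4),round(b[2],2),'zmed',np.median(P[:,2]).round(4))
    l=cv2.fitLine(P[:,:2].astype(np.float32),cv2.DIST_HUBER,0,.01,.01).ravel(); print('   line',l.round(4), np.degrees(np.arctan2(l[1],l[0])).round(2))
show('stop',reg(110,232,258,280,.06,.08))
show('guide',reg(100,205,390,412,.06,.08))
show('rail',reg(205,245,240,400,.022,.04))
show('lever',reg(236,280,405,430,.03,.07))
show('fork',reg(200,236,400,436,.055,.09))
show('carton',reg(120,205,290,340,.07,.08))
show('roll',reg(190,245,480,540,.04,.055))
show('spare',reg(180,265,160,240,.05,.065))
s=np.load('side0.npz');W=s['W']
show('s_lever',reg(285,310,285,326,.035,.07))
show('s_guide',reg(270,305,350,430,.06,.08))
show('s_stop',reg(190,220,300,400,.06,.08))
show('s_carton',reg(205,245,335,400,.07,.08))
E
```

```text
stop 667 [0.6961 0.1454 0.0693] rect [0.6998 0.1458] [0.274  0.0128] 0.7 zmed 0.0695
   line [1.     0.0097 0.6961 0.1454] 0.56
guide 592 [ 0.7308 -0.1617  0.0687] rect [ 0.7334 -0.1621] [0.2339 0.0133] 0.54 zmed 0.069
   line [ 1.      0.0084  0.7308 -0.1617] 0.48
rail 2495 [0.5796 0.012  0.0297] rect [0.5948 0.016 ] [0.0708 0.3465] 0.41 zmed 0.0298
   line [ 0.008  -1.      0.5796  0.012 ] -89.54
lever 284 [ 0.505  -0.1876  0.0558] rect [ 0.5045 -0.1884] [0.0836 0.0167] 0.53 zmed 0.0559
   line [ 0.9999  0.0111  0.515  -0.1874] 0.63
fork 407 [ 0.5891 -0.183   0.0623] rect [ 0.5889 -0.1846] [0.0832 0.0502] 6.61 zmed 0.0624
   line [ 0.9103  0.4139  0.5825 -0.1831] 24.45
carton 2563 [0.7225 0.037  0.0748] rect [0.7239 0.0371] [0.0899 0.1522] 87.58 zmed 0.0748
   line [ 0.9995 -0.0303  0.7225  0.037 ] -1.74
roll 694 [ 0.5929 -0.4212  0.0464] rect [ 0.5931 -0.4216] [0.1009 0.0971] 57.78 zmed 0.0468
   line [ 0.093  -0.9957  0.5929 -0.4212] -84.66
spare 3742 [0.5898 0.2992 0.0599] rect [0.5912 0.3005] [0.13  0.151] 82.93 zmed 0.0599
   line [ 0.9016 -0.4325  0.6181  0.2847] -25.63
s_lever 263 [ 0.5151 -0.1893  0.0582] rect [ 0.514  -0.1673] [0.0716 0.1023] 84.54 zmed 0.0592
   line [ 0.9998  0.0207  0.5083 -0.1913] 1.18
s_guide 471 [ 0.7386 -0.165   0.0705] rect [ 0.7405 -0.1635] [0.2188 0.0199] 0.25 zmed 0.0715
   line [ 1.      0.01    0.7362 -0.1659] 0.57
s_stop 792 [0.7079 0.115  0.0726] rect [0.6931 0.1074] [0.116  0.2784] 84.7 zmed 0.0736
   line [ 1.     -0.0027  0.7083  0.1391] -0.15
s_carton 876 [0.7206 0.0334 0.0768] rect [0.7217 0.0357] [0.0994 0.1517] 87.09 zmed 0.0773
   line [ 0.9996 -0.0284  0.7206  0.0334] -1.62
```

Request:
apply_moves:
  series:
    - {"delta_rot":[0,0,0.028],"linear":[0,0,0],"hand":-1}
    - {"delta_rot":[0,0,0.028],"linear":[0,0,0],"hand":-1}
    - {"delta_rot":[0,0,0.028],"linear":[0,0,0],"hand":-1}
    - {"delta_rot":[0,0,0],"linear":[-0.96,0.97,0.3],"hand":-1}
    - {"delta_rot":[0,0,0],"linear":[-0.96,0.97,0.3],"hand":-1}
    - {"delta_rot":[0,0,0],"linear":[-0.96,0.97,0.3],"hand":-1}
    - {"delta_rot":[0,0,0],"linear":[-0.96,0.97,0.3],"hand":-1}
    - {"delta_rot":[0,0,0],"linear":[-0.96,0.97,0.3],"hand":-1}
    - {"delta_rot":[0,0,0],"linear":[-0.96,0.97,0.3],"hand":-1}
    - {"delta_rot":[0,0,0],"linear":[-0.96,0.97,0.3],"hand":-1}
    - {"delta_rot":[0,0,0],"linear":[-0.96,0.97,0.3],"hand":-1}
    - {"delta_rot":[0,0,0],"linear":[-0.96,0.97,0.3],"hand":-1}
    - {"delta_rot":[0,0,0],"linear":[-0.96,0.97,0.3],"hand":-1}
    - {"delta_rot":[0,0,0],"linear":[-0.96,0.97,0.3],"hand":-1}
    - {"delta_rot":[0,0,0],"linear":[-0.96,0.97,0.3],"hand":-1}
    - {"delta_rot":[0,0,0],"linear":[-0.96,0.97,0.3],"hand":-1}
    - {"delta_rot":[0,0,0],"linear":[-0.96,0.97,0.3],"hand":-1}
    - {"delta_rot":[0,0,0],"linear":[0,0,0],"hand":-1}
    - {"delta_rot":[0,0,0],"linear":[0,0,0],"hand":-1}

```text
clock: 1.68
tcp_pos: [0.4822, -0.185, 0.2986]
orientation: [-0.007, 1.0, 0.0, -0.001]
wrist_force: [0.2, -0.8, 1.1]
gripper_width: 0.998
grip_force: 0.0
```

Request:
apply_moves:
  series:
    - {"delta_rot":[0,0,0],"linear":[-0.12,-0.12,0.9],"hand":-1}
    - {"delta_rot":[0,0,0],"linear":[0,0,0.9],"hand":-1}
    - {"delta_rot":[0,0,0],"linear":[0,0,0.9],"hand":-1}
    - {"delta_rot":[0,0,0],"linear":[0,0,0.9],"hand":-1}
    - {"delta_rot":[0,0,0],"linear":[0,0,0],"hand":-1}
    - {"delta_rot":[0,0,0],"linear":[0,0,0],"hand":1}
    - {"delta_rot":[0,0,0],"linear":[0,0,0],"hand":1}
    - {"delta_rot":[0,0,0],"linear":[0,0,0],"hand":1}
    - {"delta_rot":[0,0,0],"linear":[0,0,0],"hand":1}
    - {"delta_rot":[0,0,0],"linear":[0,0,0],"hand":1}
    - {"delta_rot":[0,0,0],"linear":[0,0,0],"hand":1}
    - {"delta_rot":[0,0,0],"linear":[0,0,0],"hand":1}
    - {"delta_rot":[0,0,0],"linear":[0,0,0],"hand":1}
    - {"delta_rot":[0,0,0],"linear":[0,0,0],"hand":1}

```text
clock: 2.85
tcp_pos: [0.4848, -0.1901, 0.2107]
orientation: [-0.006, 1.0, -0.001, 0.001]
wrist_force: [-0.1, -4.9, 1.9]
gripper_width: 0.169
grip_force: 61.8
```

Request:
apply_moves:
  series:
    - {"delta_rot":[0,0,0],"linear":[-0.02,0,-0.275],"hand":1}
    - {"delta_rot":[0,0,0],"linear":[-0.02,0,-0.275],"hand":1}
    - {"delta_rot":[0,0,0],"linear":[-0.06,0,-0.27],"hand":1}
    - {"delta_rot":[0,0,0],"linear":[-0.06,0,-0.27],"hand":1}
    - {"delta_rot":[0,0,0],"linear":[-0.1,0,-0.26],"hand":1}
    - {"delta_rot":[0,0,0],"linear":[-0.1,0,-0.255],"hand":1}
    - {"delta_rot":[0,0,0],"linear":[-0.13,0,-0.24],"hand":1}
    - {"delta_rot":[0,0,0],"linear":[-0.14,0,-0.24],"hand":1}
    - {"delta_rot":[0,0,0],"linear":[-0.16,0,-0.22],"hand":1}
    - {"delta_rot":[0,0,0],"linear":[-0.17,0,-0.22],"hand":1}
    - {"delta_rot":[0,0,0],"linear":[0,0,0],"hand":1}

```text
clock: 3.77
tcp_pos: [0.5093, -0.1886, 0.2725]
orientation: [-0.005, 1.0, 0.0, -0.0]
wrist_force: [3.7, 0.6, -8.8]
gripper_width: 0.169
grip_force: 59.0
```

Request:
apply_moves:
  series:
    - {"delta_rot":[0,0,0],"linear":[-0.19,0,-0.2],"hand":1}
    - {"delta_rot":[0,0,0],"linear":[-0.2,0,-0.19],"hand":1}
    - {"delta_rot":[0,0,0],"linear":[-0.22,0,-0.165],"hand":1}
    - {"delta_rot":[0,0,0],"linear":[-0.23,0,-0.16],"hand":1}
    - {"delta_rot":[0,0,0],"linear":[-0.245,0,-0.13],"hand":1}
    - {"delta_rot":[0,0,0],"linear":[-0.25,0,-0.13],"hand":1}
    - {"delta_rot":[0,0,0],"linear":[-0.25,0,-0.09],"hand":1}
    - {"delta_rot":[0,0,0],"linear":[-0.25,0,-0.09],"hand":1}
    - {"delta_rot":[0,0,0],"linear":[-0.26,0,-0.05],"hand":1}
    - {"delta_rot":[0,0,0],"linear":[-0.2,0,-0.04],"hand":1}
    - {"delta_rot":[0,0,0],"linear":[0,0,0],"hand":1}
    - {"delta_rot":[0,0,0],"linear":[0,0,0],"hand":1}

```text
clock: 4.77
tcp_pos: [0.5669, -0.1883, 0.3045]
orientation: [-0.006, 1.0, -0.0, 0.002]
wrist_force: [2.2, 0.9, -9.9]
gripper_width: 0.151
grip_force: 58.5
```

```bash
python3 - <<'E'
from h import *
im,W=cloud('side'); cv2.imwrite('pics/s1.png',cv2.resize(im[180:420,230:550,::-1],(640,480)))
E
```

```text
(no output)
```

View pics/s1.png

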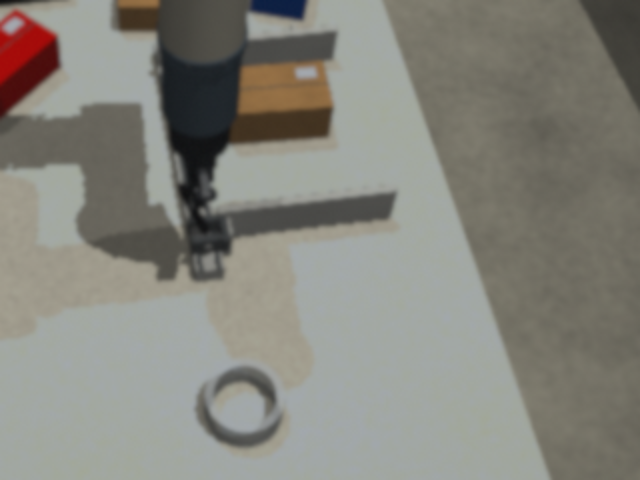

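The side view shows the lever upright, held in the fingers at (205,215). The guide plate hasn't moved yet, so I'll slide it now.

Request:
apply_moves:
  series:
    - {"delta_rot":[0,0,0],"linear":[0,0.2,0],"hand":1}
    - {"delta_rot":[0,0,0],"linear":[0,0.4,0],"hand":1}
    - {"delta_rot":[0,0,0],"linear":[0,0.5,0],"hand":1}
    - {"delta_rot":[0,0,0],"linear":[0,0.5,0],"hand":1}
    - {"delta_rot":[0,0,0],"linear":[0,0.5,0],"hand":1}
    - {"delta_rot":[0,0,0],"linear":[0,0.5,0],"hand":1}
    - {"delta_rot":[0,0,0],"linear":[0,0.5,0],"hand":1}
    - {"delta_rot":[0,0,0],"linear":[0,0.5,0],"hand":1}
    - {"delta_rot":[0,0,0],"linear":[0,0.5,0],"hand":1}
    - {"delta_rot":[0,0,0],"linear":[0,0.5,0],"hand":1}
    - {"delta_rot":[0,0,0],"linear":[0,0.4,0],"hand":1}
    - {"delta_rot":[0,0,0],"linear":[0,0.3,0],"hand":1}
    - {"delta_rot":[0,0,0],"linear":[0,0.2,0],"hand":1}
    - {"delta_rot":[0,0,0],"linear":[0,0.2,0],"hand":1}
    - {"delta_rot":[0,0,0],"linear":[0,0.2,0],"hand":1}
    - {"delta_rot":[0,0,0],"linear":[0,0.2,0],"hand":1}
    - {"delta_rot":[0,0,0],"linear":[0,0.2,0],"hand":1}
    - {"delta_rot":[0,0,0],"linear":[0,0.2,0],"hand":1}

```text
clock: 6.32
tcp_pos: [0.5642, -0.0261, 0.3041]
orientation: [-0.005, 1.0, -0.001, -0.0]
wrist_force: [3.5, -4.9, -8.0]
gripper_width: 0.154
grip_force: 58.6
```

Request:
apply_moves:
  series:
    - {"delta_rot":[0,0,0],"linear":[0,0.15,0],"hand":1}
    - {"delta_rot":[0,0,0],"linear":[0,0.15,0],"hand":1}
    - {"delta_rot":[0,0,0],"linear":[0,0.15,0],"hand":1}
    - {"delta_rot":[0,0,0],"linear":[0,0.15,0],"hand":1}
    - {"delta_rot":[0,0,0],"linear":[0,0.15,0],"hand":1}
    - {"delta_rot":[0,0,0],"linear":[0,0.15,0],"hand":1}
    - {"delta_rot":[0,0,0],"linear":[0,0.15,0],"hand":1}
    - {"delta_rot":[0,0,0],"linear":[0,0.15,0],"hand":1}
    - {"delta_rot":[0,0,0],"linear":[0,0,0],"hand":1}

```text
clock: 7.07
tcp_pos: [0.5638, 0.0045, 0.304]
orientation: [-0.005, 1.0, -0.0, -0.0]
wrist_force: [1.3, -1.6, -6.7]
gripper_width: 0.153
grip_force: 58.7
```

Request:
apply_moves:
  series:
    - {"delta_rot":[0,0,0],"linear":[0,0.08,0],"hand":1}
    - {"delta_rot":[0,0,0],"linear":[0,0.08,0],"hand":1}
    - {"delta_rot":[0,0,0],"linear":[0,0.08,0],"hand":1}
    - {"delta_rot":[0,0,0],"linear":[0,0.08,0],"hand":1}
    - {"delta_rot":[0,0,0],"linear":[0,0,0],"hand":1}

```text
clock: 7.48
tcp_pos: [0.5637, 0.0125, 0.304]
orientation: [-0.006, 1.0, 0.0, -0.0]
wrist_force: [0.8, -4.1, -7.4]
gripper_width: 0.159
grip_force: 58.8
```

Request:
apply_moves:
  series:
    - {"delta_rot":[0,0,0],"linear":[0,0.06,0],"hand":1}
    - {"delta_rot":[0,0,0],"linear":[0,0.06,0],"hand":1}
    - {"delta_rot":[0,0,0],"linear":[0,0,0],"hand":1}

```text
clock: 7.73
tcp_pos: [0.5637, 0.0154, 0.304]
orientation: [-0.006, 1.0, 0.0, -0.0]
wrist_force: [2.1, -3.7, -7.3]
gripper_width: 0.151
grip_force: 58.8
```

Request:
apply_moves:
  series:
    - {"delta_rot":[0,0,0],"linear":[0,0.06,0],"hand":1}
    - {"delta_rot":[0,0,0],"linear":[0,0.06,0],"hand":1}
    - {"delta_rot":[0,0,0],"linear":[0,0,0],"hand":1}

```text
clock: 7.98
tcp_pos: [0.5637, 0.0174, 0.304]
orientation: [-0.006, 1.0, -0.001, -0.0]
wrist_force: [2.1, -8.4, -7.6]
gripper_width: 0.157
grip_force: 58.8
```

```bash
python3 - <<'E'
from h import *
im,W=cloud('top'); cv2.imwrite('pics/t2.png',cv2.resize(im[80:320,200:520,::-1],(640,480))); np.savez('t2.npz',im=im,W=W)
E
```

```text
(no output)
```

View pics/t2.png

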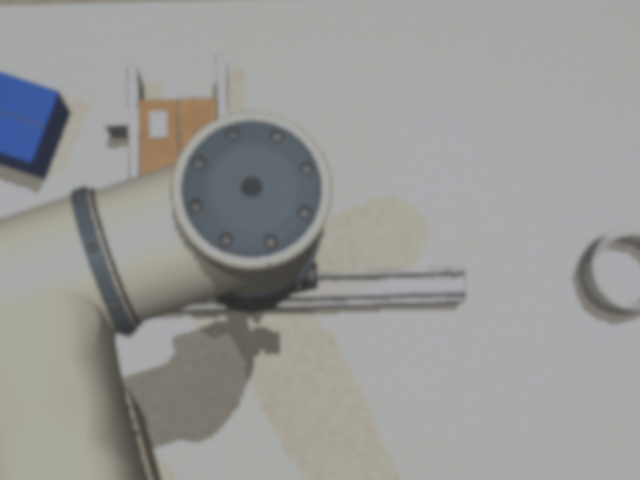

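The carton (140–215, 100–175) now sits flush between the stop and the guide, with its end edge level. I'll check its gap and angle from the depth data.

Request:
apply_moves:
  series:
    - {"delta_rot":[0,0,0],"linear":[0,0.05,0],"hand":1}
    - {"delta_rot":[0,0,0],"linear":[0,0.03,0],"hand":1}
    - {"delta_rot":[0,0,0],"linear":[0,0,0],"hand":1}
    - {"delta_rot":[0,0,0],"linear":[0,0,0],"hand":1}

```text
clock: 8.37
tcp_pos: [0.5636, 0.0181, 0.3039]
orientation: [-0.005, 1.0, -0.002, -0.001]
wrist_force: [3.0, -13.0, -8.6]
gripper_width: 0.159
grip_force: 58.7
```

```bash
python3 - <<'E'
from h import *
im,W=cloud('top')
def reg(r0,r1,c0,c1,zl,zh,m=None):
    P=W[r0:r1,c0:c1].reshape(-1,3); return P[(P[:,2]>zl)&(P[:,2]<zh)]
hsv=cv2.cvtColor(im,cv2.COLOR_RGB2HSV); br=(hsv[...,1]>90)&(hsv[...,0]<25)
m=br[125:165,262:320]; P=W[125:165,262:320][m]
# side edges by row, front edge by column
e=[]
for r in range(133,160):
    c=np.where(br[r,262:320])[0]+262
    if len(c)>10: e.append((W[r,c[0]],W[r,c[-1]]))
e=np.array(e); 
print('left edge',np.polyfit(e[:,0,0],e[:,0,1],1),e[:,0,1].mean())
f=[]
for c in range(274,304):
    r=np.where(br[115:150,c])[0]+115
    if len(r): f.append(W[r[0],c])
f=np.array(f); print('far edge slope dx/dy',np.polyfit(f[:,1],f[:,0],1))
for n,a in(('stop',(110,150,258,275)),('guide',(105,135,304,322))):
    Q=reg(*a,.06,.08); print(n,np.median(Q,0).round(4),np.percentile(Q[:,1],[2,98]).round(4))
E
```

```text
left edge [-0.00385648  0.13795506] 0.13503672299248673
far edge slope dx/dy [0.02200493 0.7878455 ]
stop [0.781  0.1424 0.0716] [0.128  0.1516]
guide [0.8064 0.0461 0.0705] [0.0392 0.0598]
```

Request:
apply_moves:
  series:
    - {"delta_rot":[0,0,0],"linear":[0.2,0,0.04],"hand":1}
    - {"delta_rot":[0,0,0],"linear":[0.26,0,0.05],"hand":1}
    - {"delta_rot":[0,0,0],"linear":[0.25,0,0.09],"hand":1}
    - {"delta_rot":[0,0,0],"linear":[0.25,0,0.09],"hand":1}
    - {"delta_rot":[0,0,0],"linear":[0.25,0,0.13],"hand":1}
    - {"delta_rot":[0,0,0],"linear":[0.245,0,0.13],"hand":1}
    - {"delta_rot":[0,0,0],"linear":[0.23,0,0.16],"hand":1}
    - {"delta_rot":[0,0,0],"linear":[0.22,0,0.165],"hand":1}
    - {"delta_rot":[0,0,0],"linear":[0.2,0,0.19],"hand":1}
    - {"delta_rot":[0,0,0],"linear":[0.19,0,0.2],"hand":1}
    - {"delta_rot":[0,0,0],"linear":[0,0,0],"hand":1}

```text
clock: 9.33
tcp_pos: [0.5033, 0.0173, 0.2765]
orientation: [-0.006, 1.0, -0.003, -0.002]
wrist_force: [-22.1, -9.7, 28.1]
gripper_width: 0.156
grip_force: 142.3
```

Request:
apply_moves:
  series:
    - {"delta_rot":[0,0,0],"linear":[0.06,0,-0.08],"hand":1}
    - {"delta_rot":[0,0,0],"linear":[0.06,0,-0.08],"hand":1}
    - {"delta_rot":[0,0,0],"linear":[0,0,0],"hand":1}

```text
clock: 9.58
tcp_pos: [0.5035, 0.0175, 0.2784]
orientation: [-0.006, 1.0, -0.003, 0.001]
wrist_force: [2.4, -15.3, -2.5]
gripper_width: 0.15
grip_force: 139.1
```

Request:
apply_moves:
  series:
    - {"delta_rot":[0,0,0],"linear":[0.14,0,0.155],"hand":1}
    - {"delta_rot":[0,0,0],"linear":[0.14,0,0.155],"hand":1}
    - {"delta_rot":[0,0,0],"linear":[0.125,0,0.17],"hand":1}
    - {"delta_rot":[0,0,0],"linear":[0.125,0,0.17],"hand":1}
    - {"delta_rot":[0,0,0],"linear":[0,0,0],"hand":1}

```text
clock: 10.0
tcp_pos: [0.4878, 0.0174, 0.2617]
orientation: [-0.006, 1.0, -0.003, -0.003]
wrist_force: [-10.8, -10.2, 9.6]
gripper_width: 0.145
grip_force: 152.9
```

Request:
apply_moves:
  series:
    - {"delta_rot":[0,0,0],"linear":[0.13,0,0.17],"hand":1}
    - {"delta_rot":[0,0,0],"linear":[0.12,0,0.18],"hand":1}
    - {"delta_rot":[0,0,0],"linear":[0.1,0,0.19],"hand":1}
    - {"delta_rot":[0,0,0],"linear":[0.1,0,0.19],"hand":1}
    - {"delta_rot":[0,0,0],"linear":[0,0,0],"hand":1}

```text
clock: 10.42
tcp_pos: [0.4761, 0.0173, 0.2434]
orientation: [-0.006, 1.0, -0.003, -0.003]
wrist_force: [-14.0, -11.2, 12.3]
gripper_width: 0.149
grip_force: 160.4
```

Request:
apply_moves:
  series:
    - {"delta_rot":[0,0,0],"linear":[0.1,0,0.2],"hand":1}
    - {"delta_rot":[0,0,0],"linear":[0.08,0,0.2],"hand":1}
    - {"delta_rot":[0,0,0],"linear":[0.07,0,0.21],"hand":1}
    - {"delta_rot":[0,0,0],"linear":[0.06,0,0.21],"hand":1}
    - {"delta_rot":[0,0,0],"linear":[0.05,0,0.21],"hand":1}
    - {"delta_rot":[0,0,0],"linear":[0,0,0],"hand":1}

```text
clock: 10.92
tcp_pos: [0.4662, 0.0171, 0.2166]
orientation: [-0.006, 1.0, -0.003, -0.005]
wrist_force: [-15.9, -12.2, 8.8]
gripper_width: 0.158
grip_force: 163.6
```

Request:
apply_moves:
  series:
    - {"delta_rot":[0,0,0],"linear":[0,0,0.2],"hand":1}
    - {"delta_rot":[0,0,0],"linear":[0,0,0.15],"hand":1}
    - {"delta_rot":[0,0,0],"linear":[0,0,0],"hand":1}

```text
clock: 11.17
tcp_pos: [0.4651, 0.0168, 0.207]
orientation: [-0.005, 1.0, -0.003, -0.007]
wrist_force: [-17.6, -10.7, 9.2]
gripper_width: 0.151
grip_force: 170.1
```

Request:
apply_moves:
  series:
    - {"delta_rot":[0,0,0],"linear":[0,0,0.12],"hand":1}
    - {"delta_rot":[0,0,0],"linear":[0,0,0],"hand":1}

```text
clock: 11.33
tcp_pos: [0.465, 0.0168, 0.2042]
orientation: [-0.004, 1.0, -0.003, -0.007]
wrist_force: [-19.2, -9.4, 10.1]
gripper_width: 0.148
grip_force: 170.4
```

Request:
apply_moves:
  series:
    - {"delta_rot":[0,0,0],"linear":[0,0,0],"hand":-1}
    - {"delta_rot":[0,0,0],"linear":[0,0,0],"hand":-1}
    - {"delta_rot":[0,0,0],"linear":[0,0,0],"hand":-1}
    - {"delta_rot":[0,0,0],"linear":[0,0,0],"hand":-1}
    - {"delta_rot":[0,0,0],"linear":[0,0,0],"hand":-1}
    - {"delta_rot":[0,0,0],"linear":[0,0,0],"hand":-1}
    - {"delta_rot":[0,0,0],"linear":[0,0,0],"hand":-1}
    - {"delta_rot":[0,0,0],"linear":[0,0,0],"hand":-1}
    - {"delta_rot":[0,0,0],"linear":[0,0,-0.8],"hand":-1}
    - {"delta_rot":[0,0,0],"linear":[0,0,-0.9],"hand":-1}
    - {"delta_rot":[0,0,0],"linear":[0,0,-0.9],"hand":-1}
    - {"delta_rot":[0,0,0],"linear":[0.9,0,-0.9],"hand":-1}
    - {"delta_rot":[0,0,0],"linear":[0.9,0.9,-0.9],"hand":-1}
    - {"delta_rot":[0,0,0],"linear":[0.9,0.9,-0.9],"hand":-1}
    - {"delta_rot":[0,0,0],"linear":[0.5,0.9,-0.9],"hand":-1}
    - {"delta_rot":[0,0,0],"linear":[0.5,0.9,0],"hand":-1}
    - {"delta_rot":[0,0,0],"linear":[0,0,0],"hand":-1}

```text
clock: 12.75
tcp_pos: [0.375, 0.1105, 0.3614]
orientation: [-0.007, 1.0, 0.002, 0.002]
wrist_force: [0.6, -0.1, -1.0]
gripper_width: 1.001
grip_force: 0.0
```

```bash
python3 - <<'E'
from h import *
im,W=cloud('top'); cv2.imwrite('pics/t3.png',cv2.resize(im[80:320,160:480,::-1],(640,480))); np.savez('t3.npz',im=im,W=W)
im,W=cloud('side'); cv2.imwrite('pics/s3.png',cv2.resize(im[140:380,200:520,::-1],(640,480)));np.savez('s3.npz',im=im,W=W)
E
```

```text
(no output)
```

View pics/t3.png

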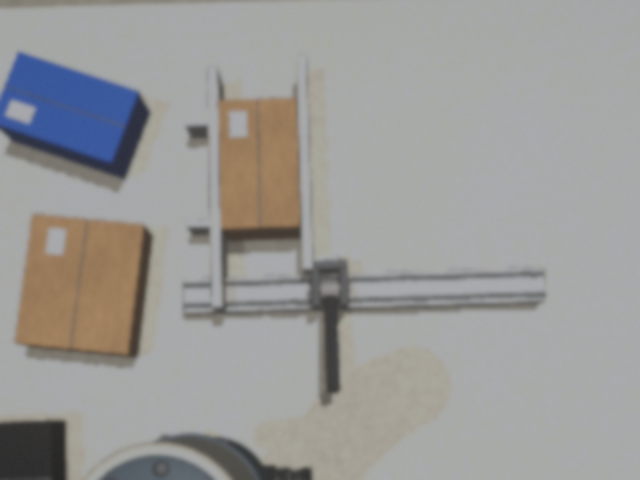

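View pics/s3.png

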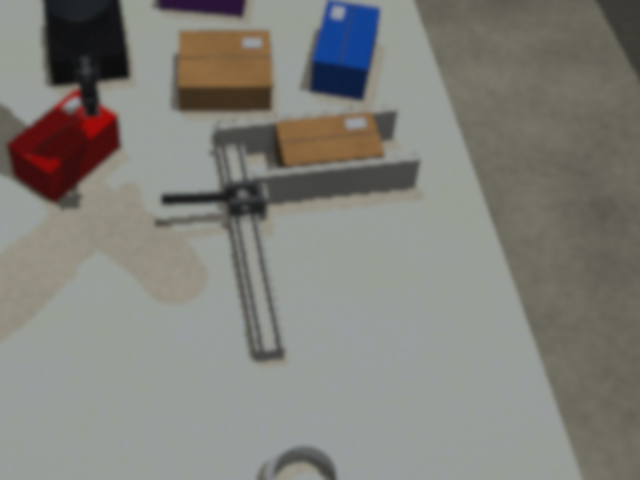

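Both views show the carton snug between stop and guide (top view 218–300, 98–232), the lever lowered at (330,340), and the spare in place. Next I'll measure the lever angle, carton angle and opening.

```bash
python3 - <<'E'
from h import *
z=np.load('t3.npz'); W=z['W'];im=z['im']
def reg(r0,r1,c0,c1,zl,zh):
    P=W[r0:r1,c0:c1].reshape(-1,3); return P[(P[:,2]>zl)&(P[:,2]<zh)]
L=reg(236,278,315,335,.035,.12); print('lever',len(L),'dz/dx',np.polyfit(L[:,0],L[:,2],1), np.percentile(L[:,0],[2,98]),L[:,1].mean())
hsv=cv2.cvtColor(im,cv2.COLOR_RGB2HSV); br=(hsv[...,1]>90)&(hsv[...,0]<25)
m=np.zeros_like(br); m[125:200,268:312]=1; m&=br&(W[...,2]>.07)
c=cv2.minAreaRect(W[m][:,:2].astype(np.float32)); print('carton',c)
for n,a in(('stop',(112,222,262,271)),('guide',(108,205,309,316))):
    Q=reg(*a,.06,.08); l=np.polyfit(Q[:,0],Q[:,1],1); print(n,len(Q),l,np.polyval(l,.7),np.percentile(Q[:,1],[3,97]))
S=reg(180,265,160,240,.05,.065); print('spare',cv2.minAreaRect(S[:,:2].astype(np.float32)))
E
```

```text
lever 288 dz/dx [-0.10147627  0.11534443] [0.4627161  0.54996761] 0.017708833860788895
carton ((0.7196483612060547, 0.09419050812721252), (0.1467224508523941, 0.0846710354089737), 0.5883784890174866)
stop 670 [0.00453125 0.1416121 ] 0.14478397792845388 [0.13734957 0.1516801 ]
guide 526 [0.00092813 0.04336536] 0.044015050195083415 [0.0380241  0.05049501]
spare ((0.590941309928894, 0.30041587352752686), (0.12971621751785278, 0.1504862904548645), 83.10127258300781)
```

The lever is at about 0.1 rad, so I'll press it fully down from above with the fingers shut.

Request:
apply_moves:
  series:
    - {"delta_rot":[0,0,0],"linear":[-0.8,-0.75,0],"hand":1}
    - {"delta_rot":[0,0,0],"linear":[-0.8,-0.75,0],"hand":1}
    - {"delta_rot":[0,0,0],"linear":[-0.8,-0.75,0],"hand":1}
    - {"delta_rot":[0,0,0],"linear":[-0.8,-0.75,0],"hand":1}
    - {"delta_rot":[0,0,0],"linear":[-0.8,-0.75,0],"hand":1}
    - {"delta_rot":[0,0,0],"linear":[0,0,0.5],"hand":1}
    - {"delta_rot":[0,0,0],"linear":[0,0,0.6],"hand":1}
    - {"delta_rot":[0,0,0],"linear":[0,0,0.7],"hand":1}
    - {"delta_rot":[0,0,0],"linear":[0,0,0.7],"hand":1}
    - {"delta_rot":[0,0,0],"linear":[0,0,0.7],"hand":1}
    - {"delta_rot":[0,0,0],"linear":[0,0,0.7],"hand":1}
    - {"delta_rot":[0,0,0],"linear":[0,0,0.4],"hand":1}
    - {"delta_rot":[0,0,0],"linear":[0,0,0],"hand":1}
    - {"delta_rot":[0,0,0],"linear":[0,0,0],"hand":1}

```text
clock: 14.02
tcp_pos: [0.4774, 0.0146, 0.2516]
orientation: [-0.005, 1.0, -0.001, -0.001]
wrist_force: [1.1, 0.0, 0.9]
gripper_width: 0.004
grip_force: 0.0
```

Request:
apply_moves:
  series:
    - {"delta_rot":[0,0,0],"linear":[0,0.1,0.2],"hand":1}
    - {"delta_rot":[0,0,0],"linear":[0,0,0.2],"hand":1}
    - {"delta_rot":[0,0,0],"linear":[0,0,0.2],"hand":1}
    - {"delta_rot":[0,0,0],"linear":[0,0,0],"hand":1}

```text
clock: 14.35
tcp_pos: [0.4774, 0.0181, 0.2371]
orientation: [-0.006, 1.0, 0.0, 0.0]
wrist_force: [-0.2, -0.1, -0.3]
gripper_width: 0.003
grip_force: 0.0
```

Request:
apply_moves:
  series:
    - {"delta_rot":[0,0,0],"linear":[0,0,0.15],"hand":1}
    - {"delta_rot":[0,0,0],"linear":[0,0,0.15],"hand":1}
    - {"delta_rot":[0,0,0],"linear":[0,0,0],"hand":1}

```text
clock: 14.6
tcp_pos: [0.4773, 0.0181, 0.2305]
orientation: [-0.006, 1.0, -0.0, 0.0]
wrist_force: [-3.1, 1.7, 6.9]
gripper_width: 0.0
grip_force: 3.2
```

Contact made; I'll press on gently.

Request:
apply_moves:
  series:
    - {"delta_rot":[0,0,0],"linear":[0,0,0.12],"hand":1}
    - {"delta_rot":[0,0,0],"linear":[0,0,0.12],"hand":1}
    - {"delta_rot":[0,0,0],"linear":[0,0,0],"hand":1}

```text
clock: 14.85
tcp_pos: [0.4771, 0.0181, 0.229]
orientation: [-0.007, 1.0, -0.0, 0.001]
wrist_force: [-20.7, 3.8, 48.2]
gripper_width: 0.002
grip_force: 23.6
```

Request:
apply_moves:
  series:
    - {"delta_rot":[0,0,0],"linear":[0,0,-0.5],"hand":1}
    - {"delta_rot":[0,0,0],"linear":[0,0,-0.9],"hand":1}
    - {"delta_rot":[0,0,0],"linear":[0,0,-0.9],"hand":1}
    - {"delta_rot":[0,0,0],"linear":[0,0,-0.9],"hand":1}
    - {"delta_rot":[0,0,0],"linear":[0.9,0.9,-0.9],"hand":1}
    - {"delta_rot":[0,0,0],"linear":[0.9,0.9,-0.9],"hand":1}
    - {"delta_rot":[0,0,0],"linear":[0.9,0.9,0],"hand":1}
    - {"delta_rot":[0,0,0],"linear":[0.9,0.9,0],"hand":1}
    - {"delta_rot":[0,0,0],"linear":[0,0,0],"hand":1}
    - {"delta_rot":[0,0,0],"linear":[0,0,0],"hand":1}

```text
clock: 15.68
tcp_pos: [0.3855, 0.1079, 0.3491]
orientation: [-0.007, 1.0, 0.0, 0.001]
wrist_force: [-0.5, -0.3, -0.2]
gripper_width: -0.005
grip_force: 0.0
```

```bash
python3 - <<'E'
from h import *
im,W=cloud('top'); np.savez('t4.npz',im=im,W=W)
for f,(c0,c1) in (('top0',(405,430)),('t3',(315,335)),('t4',(315,335))):
    W=np.load(f+'.npz')['W']; L=W[236:280,c0:c1].reshape(-1,3); L=L[(L[:,2]>.035)&(L[:,2]<.12)&(L[:,0]<.54)&(L[:,0]>.465)]
    p=np.polyfit(L[:,0],L[:,2],1); print(f,len(L),p,[round(np.polyval(p,x),4) for x in(.48,.53)],np.median(L[:,2]))
for f,(a,b) in (('top0',(390,412)),('t3',(309,317)),('t4',(309,317))):
    W=np.load(f+'.npz')['W'];Q=W[100:195,a:b].reshape(-1,3);Q=Q[Q[:,2]>.06];print('guide y',np.median(Q[:,1]))
E
```

```text
top0 253 [-0.0134728   0.06247052] [np.float64(0.056), np.float64(0.0553)] 0.05579227328278574
t3 239 [-0.10582474  0.11759967] [np.float64(0.0668), np.float64(0.0615)] 0.06436853233511206
t4 243 [-0.00065461  0.05642201] [np.float64(0.0561), np.float64(0.0561)] 0.05633973876737067
guide y -0.1614476247263151
guide y 0.044143248403966134
guide y 0.04409292619188354
```

```bash
python3 -c "
from bench import *
print(job_done())"
```

```text
the job is handed in; nothing more can be done
None
```

The job is handed in, though no verdict came back: the narrow carton measures square and snug against the stop, the lever is fully down with the guide locked at about 90 mm opening, the spare carton measured unmoved, and nothing went near the tape roll.

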